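# Latch and pin the kitchen caddy

## Task

The grey caddy's lid has sprung open: press it down until its catch holds it shut by itself, then take the straight-gripped steel pin out of the wooden rest and put it down through both eyelets at the front of the caddy, fully home with its collar on the upper eyelet, and let go. Leave the ball-headed bottle stopper in the rest and do not shift the sugar pot, whisk or scraper.

Things in the scene. Friction and masses are not known exactly. Their poses are not given: they have to be found in the camera images.
- caddy: grey plastic box fixed on the birch board (board top z = 20 mm), 110 (x) x 120 (y) x 70 high without its 6 mm lid; origin at the centre of its underside. Its front faces its own -x, roughly to the robot. A tongue 34 x 34 x 6 with an 11 mm upright hole (lower eyelet) sticks out of the front, hole axis 72 in front of the origin, top 64 up; the lid has an equal tongue 6 above it when shut.
- eyelet (a point): fixed on the caddy: centre of the upper mouth of the upper (lid) eyelet as it is with the lid shut; 76 above the caddy's underside, 72 in front of its origin, axes as the caddy's. The two 11 mm holes are then in line below it: upper plate 0 to 6 mm below, lower plate 12 to 18 mm below, free air for 58 mm more.
- lid (a joint): lid angle, rad: 0 shut, positive open. Hinge along the caddy's y, 55 behind its origin, 70 above its underside; lid 110 long from it, with its tongue 144. A weak spring holds it part open (0.4 to 0.8). A hidden catch snaps in the last 0.14 rad (about 6 N of push near the front edge); if not snapped, the lid rises again when let go.
- press_point (a point): moves with the lid: on its upper face, in the middle of its width, 95 from the hinge and 15 behind its front edge, a good place to press; z is normal to the lid
- pin: steel locking pin, 74 long, upright in one of the rest's two sockets. Origin at the centre of its lower tip, z up along it. Shank 8 diameter from 0 to 34, the lowest 9 tapering to 3 at the tip; collar 22 diameter from 34 to 38; straight cylindrical grip 16 diameter from 38 to 74. In rest and eyelet it hangs on its collar.
- pin_collar (a point): centre of the underside of the pin's collar, 34 above the tip; axes as the pin's
- rest: block of brown wood, fixed on the board, 60 (x) x 160 (y) x 45 high; origin at the centre of its underside. Two upright round sockets 13 diameter, 40 deep, at 42 either side of the centre along its y; one holds the pin, the other the bottle stopper, either way round
- stopper: steel bottle stopper of the same size as the pin, but with a ball 32 in diameter (centre 58 above its tip) in place of the straight grip; origin at its lower tip. It stays where it is.
- sugar_pot: lidded white ceramic sugar pot, 74 across, 93 high, origin at the centre of its underside; stays where it is
- whisk: stainless whisk 225 long lying at the far edge of the board, under 50 high; origin where handle and wires meet, wires along its x; stays
- scraper: yellow silicone scraper 212 long, 12 high, lying on the near part of the board; origin where handle and blade meet, blade along its x; stays
Things that resemble listed ones, but are neither listed nor needed, are in the scene too. Leave any green or red look-alike of the pin alone.

How it is judged (in metres and radians):
On the way:
1. the lid is shut and stays shut with the fingers off it, the pin not yet in the eyelet (value of joint lid below 0.04 rad and contact force between the fingers and lid below 0.3 N and distance between pin_collar and eyelet above 0.02 m), for 0.2 s.
At the end, for the whole second after the job is handed in: the lid is shut (under 0.04 rad); the pin stands in both eyelets, its collar within 3 mm of the upper eyelet's face and 4 mm of its axis, tilted less than 0.12 rad, at rest; the stopper, sugar pot, whisk and scraper within 30 mm of where they began (value of joint lid below 0.04 rad and horizontal distance between pin_collar and eyelet below 0.004 m and z of pin_collar in the frame of eyelet between -0.003 and 0.003 m and angle between pin's own z axis and vertical below 0.12 rad and linear speed of pin below 0.01 m/s and distance of each of sugar_pot, whisk, scraper, stopper from where it was at the start of the episode below 0.03 m); the robot touches nothing.
It fails at once if the bottle stopper is taken out of the rest or a bystander is shifted more than 40 mm (distance of any of sugar_pot, whisk, scraper, stopper from where it was at the start of the episode above 0.04 m).
It fails at once if the sugar pot is tipped over (angle between sugar_pot's own z axis and vertical above 0.5 rad).
It also fails if it takes over 54 s, if anything falls off the work surface, if the arm or the gripper's body presses on something with over 40 N, if the wrist force passes 120 N, or if a joint passes its speed limit or range.

## Robot

A 6-joint arm with a two-finger parallel gripper is mounted at the origin on the work surface. World frame = base frame: x ahead of the robot, y to its left, z up, the work surface at z = 0. Lengths are in mm, angles in rad, forces in N, time in s.
With the tool pointing down it reaches from about 275 to 1000 mm from the base axis. Payload 8.4 kg.
Tool frame: the origin (TCP) lies between the finger pads; the fingertips stand 8 mm ahead of it and the grasp point (between the pads) lies 11 mm behind it (tcp_to_tips is the distance from the TCP to the fingertips, in mm); z points along the fingers, y is the line along which they close (so a half turn about z gives the same grasp; the last joint's range is limited). The gripper opens to 85 mm and grips with 20 to 120 N. Pads are 22 mm wide; open, the fingers measure 114 mm over their backs; the gripper's body (76 mm by 85 mm) begins 54 mm behind the grasp point. The pads swing forward as they close: fully open they stand 13 mm farther back than shut.
Start: joints at [-1.239, 0.353, 1.633, -0, 1.155, -0.002], TCP at [204.771, -590.506, 239.281] pointing down, gripper open.
Joint ranges: [-2.63, 2.63], [-0.92, 2.1], [0.06, 2.66], [-1.3, 4.44], [0, 2.69], [-3.02, 3.02]. Speed limits (rad/s): [2.22, 2.22, 2.79, 3.14, 3.14, 3.14].

## Interface

Orientations are given as [roll, pitch, yaw] about the fixed x, y, z axes, in that order (R = Rz(yaw) Ry(pitch) Rx(roll)).
In Python, from rig import * gives the robot as it stands.
- The arm moves only by the tool step_arm, never from a script. Its argument "motion" is a list of rows, each an object with "claw": the finger opening in mm, from 0 to 85.4; "delta_pos": the shift along the tool's x, y, z in mm, a list of three; "turn": the turn about the tool's z in rad. In form: [{"claw": claw, "delta_pos": [dx, dy, dz], "turn": turn}, ...]. A call has 1 to 8 rows; each row shifts and turns the commanded pose from where the row before left it, along the tool's axes as they then stand; what a row does not reach is not made up. A row lasts 1/12 s, in which the tool goes at most 41.7 mm and 7.16 degrees, less where a joint would pass 70% of its speed; a pose out of reach is approached as far as the arm can. A call is refused whole if a number of a shift passes 41.7 or a number of a turn 0.125, either way. A call with a gripper value outside its range is refused whole. The fingers move at their own pace and stop on an object; "force" is the grip in N (left out, the last holds). Time passes only in rows, so rows that do not move let the fingers close. It gives the time, the measured TCP pose, the force, the opening and the grip force at its end, in the units of the state.
- sense(): the state, without advancing time (a new reading comes with each control period).
- grab_frame(name): name is "scene" or "side" or "wrist"; returns a dict with "img" (480x640x3 uint8, red, green, blue), "vertical_fov" (degrees; the focal length in pixels is half the picture's height over the tangent of half this angle, whatever the lens; pixels are square), "cx", "cy" (the principal point, pixels), "R" (3x3) and "t" (3): a world point X has camera coordinates R X + t. Camera axes: x right, y down, z forward; pixel columns grow to the right and rows downward; lengths in mm; the calibration is good to about 2 mm. A picture is of the moment at which its call begins. There is no depth.
- sign_off(): hands the job in; it is judged then, once.
The state is a dict: "clock": time; "qpos": joint angles; "qvel": joint speeds; "joint_efforts": joint torques, N m; "eef_pos": TCP position; "tcp_rot": TCP orientation; "contact_force": force on the tool from outside, world axes, zero at the start; "wrist_torque": the same for the moment, N m; "opening": opening from 0.0 (shut) to 1.0 (fully open); "grasp_force": force on a finger pad.
Only numpy, scipy, OpenCV 4.12 (cv2) and the standard library are available. Lean on these libraries where they do the work, as an engineer would, in place of code of your own. Each camera call takes 0.05 s, during which the arm holds its last target. There are 200 camera calls.

## Working session

There is one attempt and no reset: what is moved stays moved. The work goes in short steps, Python scripts to look and compute and a tool call to move; the robot and the scene stay as the last step left them, time stands still between calls to the robot, and variables do not carry over. Pictures are saved under pics/ and viewed, at most 10 in all, crops included, and the job is handed in when it is done.

Besides the shell and the picture viewer there is one more tool, called after "Call:" as name([rows], argument=value, ...), one row to a line, values as JSON. step_arm: Moves the arm, as the interface text tells. Its arguments: {"type":"object","properties":{"motion":{"type":"array","items":{"type":"object","properties":{"claw":{"type":"number"},"delta_pos":{"type":"array","items":{"type":"number"}},"turn":{"type":"number"}}}},"force":{"type":"number"}},"required":["motion"]}

```bash
mkdir -p pics; cat > h.py <<'E'
from rig import *
import numpy as np, cv2
def grab(n,f=None):
    d=grab_frame(n)
    if f: cv2.imwrite('pics/'+f,d['img'][:,:,::-1])
    return d
def foc(d): return 240/np.tan(np.radians(d['vertical_fov'])/2)
def ray(d,u,v):
    f=foc(d);R=np.array(d['R']);t=np.array(d['t'])
    return -R.T@t, R.T@np.array([(u-d['cx'])/f,(v-d['cy'])/f,1])
def plane(d,u,v,z):
    c,r=ray(d,u,v); return c+r*(z-c[2])/r[2]
def proj(d,X):
    x=np.array(d['R'])@np.array(X,float)+np.array(d['t']); return foc(d)*x[:2]/x[2]+[d['cx'],d['cy']]
def tri(a,b):
    A=np.zeros((3,3));y=np.zeros(3)
    for c,r in (a,b):
        r=r/np.linalg.norm(r);P=np.eye(3)-np.outer(r,r);A+=P;y+=P@c
    return np.linalg.solve(A,y)
E
python3 - <<'E'
from h import *
import pickle
D={}
for n in('scene','side'):
    D[n]=grab(n,n+'.png'); d=D[n]; print(n,d['vertical_fov'],d['cx'],d['cy'],-np.array(d['R']).T@d['t'])
pickle.dump(D,open('D.pkl','wb'))
s=sense();print(s)
E
```

```text
scene 51.11851841812497 322.2455694427067 235.6819283476847 [1071.59317936  269.05998876  711.36775897]
side 56.87364181392657 325.9412375913384 247.33965394015107 [ 308.68014525 -460.19667608  637.33446988]
{'clock': 0.1, 'qpos': array([-1.23939310e+00,  3.53592908e-01,  1.63403189e+00,  1.97182543e-05,
        1.15521486e+00, -2.36929941e-03]), 'qvel': array([-0.00073317, -0.0020259 , -0.00195367,  0.00080984, -0.00036275,
        0.00050055]), 'joint_efforts': array([-1.79255130e-04, -6.06358981e+01, -3.42819500e+01, -5.35158665e-05,
        3.86592495e-03, -4.29864272e-06]), 'eef_pos': array([ 204.6475191 , -590.11527885,  238.63992681]), 'tcp_rot': array([-3.14034570e+00, -2.09843948e-05,  3.33764536e-01]), 'contact_force': array([-0.29364245,  0.17919863, -0.05266124]), 'wrist_torque': array([-0.01472531, -0.02280401,  0.03749008]), 'grasp_force': 0.0, 'opening': 0.9950303385726279}
```

View pics/scene.png

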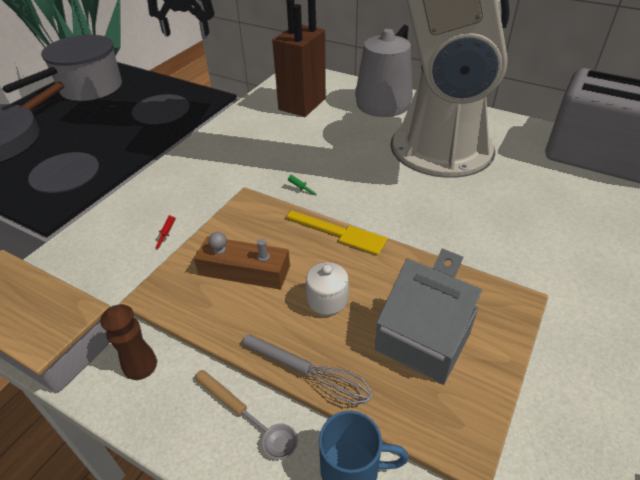

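View pics/side.png

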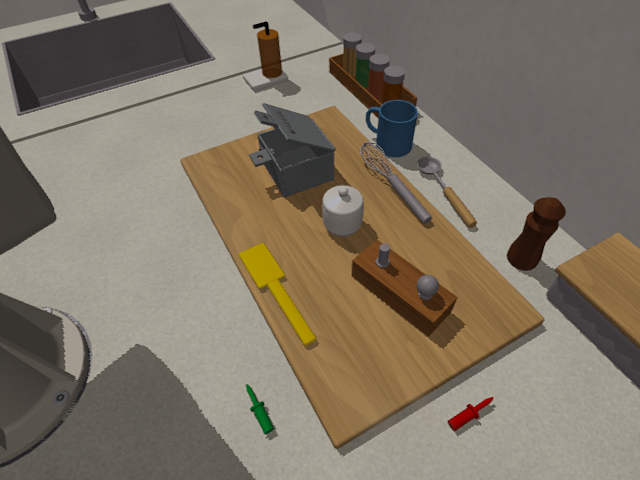

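The scene view shows the rest with the ball-headed stopper at (217,242) and the straight-gripped pin at (262,250). The lid is at (430,300) with its tongue hole at (448,262). In the side view the pin is at (384,255), the stopper at (427,286) and the lower eyelet at (260,157). The green and red look-alikes lie off the board. The one that fits is the straight steel grip in the rest, which I'll confirm in one enlarged composite.

```bash
python3 - <<'E'
from h import *
a=cv2.imread('pics/side.png');b=cv2.imread('pics/scene.png')
c=lambda i,x,y,w,h:cv2.resize(i[y:y+h,x:x+w],(400,300),interpolation=cv2.INTER_CUBIC)
o=np.vstack([np.hstack([c(a,345,220,120,90),c(a,240,95,120,90)]),np.hstack([c(b,190,215,120,90),c(b,370,240,120,90+0)])])
cv2.imwrite('pics/crop.png',o)
E
```

```text
(no output)
```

View pics/crop.png

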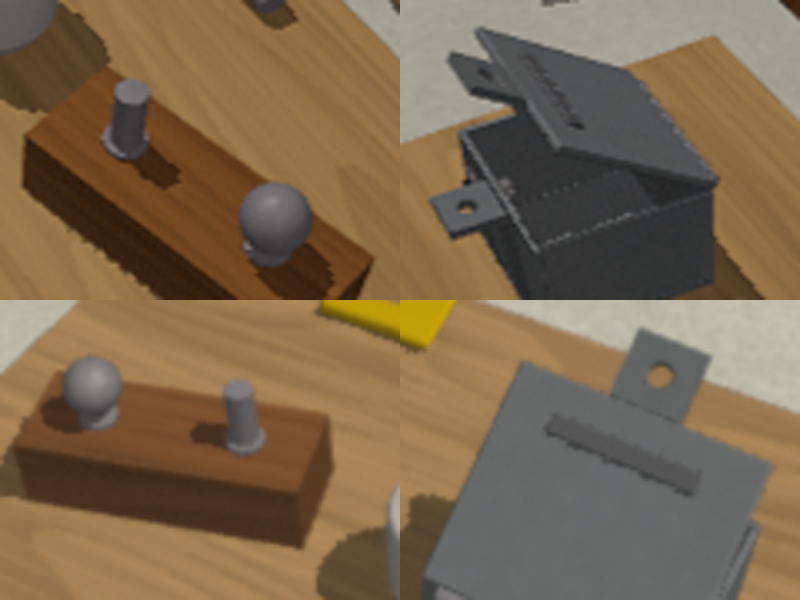

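The crop confirms it: the straight cylinder with a flat top is the pin, and the ball is the stopper. It also shows the lower eyelet hole and the lid corners clearly. Now to compute positions.

```bash
python3 - <<'E'
from h import *
import pickle
D=pickle.load(open('D.pkl','rb'));S=D['side'];C=D['scene']
np.set_printoptions(precision=1,suppress=True)
print('pin top tri',tri(ray(S,384.6,246.4),ray(C,261.4,240.5)),plane(S,384.6,246.4,105),plane(C,261.4,240.5,105))
print('ball',tri(ray(S,427.5,286.9),ray(C,217.6,241.1)))
h=plane(S,259.8,157.1,84);print('hole',h)
n=plane(S,281.4,170,90);f=plane(S,258.6,134.6,90);b=plane(S,334.8,149.6,90)
print('front corners',n,f,np.linalg.norm(n-f),'hinge',b,np.linalg.norm(b-n))
v=f-n;yaw=np.arctan2(-v[0],v[1]);w=b-n;print('yaw',yaw,np.arctan2(w[1],w[0]))
print('lid fr near/far', tri(ray(S,288.6,139.4),ray(C,406.6,259.5)),tri(ray(S,263.4,104),ray(C,481,289.5)))
print('sugar top',tri(ray(S,344,190),ray(C,327,268)))
E
```

```text
pin top tri [ 583.6 -137.6  106. ] [ 584.  -136.8  105. ] [ 582.9 -138.4  105. ]
ball [ 606.1 -219.7   85.9]
hole [511.4 172.1  84. ]
front corners [528.7 112.8  90. ] [534.5 227.7  90. ] 115.01780578084929 hinge [641.  112.9  90. ] 112.28473779727847
yaw -0.05090580897223667 0.0011187516409021292
lid fr near/far [548.8 113.1 150.7] [554.1 230.2 151. ]
sugar top [589.9  -4.9 109.6]
```

Call:
step_arm([
  {"claw": 0, "delta_pos": [0, 0, 0], "turn": -0.1237},
  {"claw": 0, "delta_pos": [0, 0, 0], "turn": -0.1237},
  {"claw": 0, "delta_pos": [0, 0, 0], "turn": -0.1237},
  {"claw": 0, "delta_pos": [0, 0, 0], "turn": -0.1237},
  {"claw": 0, "delta_pos": [0, 0, 0], "turn": -0.1237},
  {"claw": 0, "delta_pos": [0, 0, 0], "turn": -0.1237},
  {"claw": 0, "delta_pos": [0, 0, 0], "turn": -0.1237},
  {"claw": 0, "delta_pos": [0, 0, 0], "turn": -0.1237},
])

```text
clock: 0.77
eef_pos: [204.7, -590.3, 238.8]
tcp_rot: [-3.141, -0.001, 1.33]
contact_force: [-0.5, 0.6, -0.8]
opening: 0.002
grasp_force: 0.0
```

Call:
step_arm([
  {"claw": 0, "delta_pos": [0, 0, 0], "turn": -0.1237},
  {"claw": 0, "delta_pos": [0, 0, 0], "turn": -0.1237},
  {"claw": 0, "delta_pos": [0, 0, 0], "turn": 0},
])

```text
clock: 1.02
eef_pos: [204.7, -590.2, 238.9]
tcp_rot: [-3.141, -0.001, 1.577]
contact_force: [-0.3, -0.2, 0.1]
opening: 0.003
grasp_force: 0.0
```

Call:
step_arm([
  {"claw": 0, "delta_pos": [31.7, 14.6, 0], "turn": 0},
  {"claw": 0, "delta_pos": [31.7, 14.6, 0], "turn": 0},
  {"claw": 0, "delta_pos": [31.7, 14.6, 0], "turn": 0},
  {"claw": 0, "delta_pos": [31.7, 14.6, 0], "turn": 0},
  {"claw": 0, "delta_pos": [31.7, 14.6, 0], "turn": 0},
  {"claw": 0, "delta_pos": [31.7, 14.6, 0], "turn": 0},
  {"claw": 0, "delta_pos": [31.7, 14.6, 0], "turn": 0},
  {"claw": 0, "delta_pos": [31.7, 14.6, 0], "turn": 0},
])

```text
clock: 1.68
eef_pos: [321.8, -335.2, 239.2]
tcp_rot: [-3.142, -0.0, 1.566]
contact_force: [0.7, -0.6, 0.1]
opening: 0.002
grasp_force: 0.0
```

Call:
step_arm([
  {"claw": 0, "delta_pos": [31.7, 14.6, 0], "turn": 0},
  {"claw": 0, "delta_pos": [31.7, 14.6, 0], "turn": 0},
  {"claw": 0, "delta_pos": [31.7, 14.6, 0], "turn": 0},
  {"claw": 0, "delta_pos": [31.7, 14.6, 0], "turn": 0},
  {"claw": 0, "delta_pos": [31.7, 14.6, 0], "turn": 0},
  {"claw": 0, "delta_pos": [31.7, 14.6, 0], "turn": 0},
  {"claw": 0, "delta_pos": [31.7, 14.6, 0], "turn": 0},
  {"claw": 0, "delta_pos": [31.7, 14.6, 0], "turn": 0},
])

```text
clock: 2.35
eef_pos: [438.7, -81.6, 239.4]
tcp_rot: [3.141, 0.0, 1.566]
contact_force: [1.3, -0.2, 0.4]
opening: 0.001
grasp_force: 0.0
```

Call:
step_arm([
  {"claw": 0, "delta_pos": [31.7, 14.6, 0], "turn": 0},
  {"claw": 0, "delta_pos": [31.7, 14.6, 0], "turn": 0},
  {"claw": 0, "delta_pos": [31.7, 14.6, 0], "turn": 0},
  {"claw": 0, "delta_pos": [31.7, 14.6, 0], "turn": 0},
  {"claw": 0, "delta_pos": [31.7, 14.6, 0], "turn": 0},
  {"claw": 0, "delta_pos": [31.7, 14.6, 0], "turn": 0},
  {"claw": 0, "delta_pos": [31.7, 14.6, 0], "turn": 0},
  {"claw": 0, "delta_pos": [0, 0, 0], "turn": 0},
])

```text
clock: 3.02
eef_pos: [542.8, 143.5, 239.3]
tcp_rot: [3.14, -0.002, 1.569]
contact_force: [0.1, -0.1, 0.6]
opening: 0.003
grasp_force: 0.0
```

Call:
step_arm([
  {"claw": 0, "delta_pos": [26, 10, 20], "turn": 0},
  {"claw": 0, "delta_pos": [0, 0, 25], "turn": 0},
  {"claw": 0, "delta_pos": [0, 0, 20], "turn": 0},
  {"claw": 0, "delta_pos": [0, 0, 15], "turn": 0},
  {"claw": 0, "delta_pos": [0, 0, 10], "turn": 0},
  {"claw": 0, "delta_pos": [0, 0, 10], "turn": 0},
  {"claw": 0, "delta_pos": [0, 0, 10], "turn": 0},
  {"claw": 0, "delta_pos": [0, 0, 10], "turn": 0},
])

```text
clock: 3.68
eef_pos: [551.0, 164.5, 119.1]
tcp_rot: [3.141, -0.0, 1.569]
contact_force: [-1.7, -0.2, 2.6]
opening: -0.003
grasp_force: 0.6
```

Call:
step_arm([
  {"claw": 0, "delta_pos": [0, 0, 5], "turn": 0},
  {"claw": 0, "delta_pos": [0, 0, 4], "turn": 0},
  {"claw": 0, "delta_pos": [0, 0, 4], "turn": 0},
  {"claw": 0, "delta_pos": [0, 0, 2], "turn": 0},
  {"claw": 0, "delta_pos": [0, 0, 0], "turn": 0},
])

```text
clock: 4.1
eef_pos: [550.6, 164.5, 104.2]
tcp_rot: [-3.142, 0.0, 1.57]
contact_force: [-0.5, -0.1, 1.5]
opening: -0.002
grasp_force: 0.3
```

Call:
step_arm([
  {"claw": 0, "delta_pos": [0, 0, 2], "turn": 0},
  {"claw": 0, "delta_pos": [0, 0, 1], "turn": 0},
  {"claw": 0, "delta_pos": [0, 0, 0], "turn": 0},
])

```text
clock: 4.35
eef_pos: [550.8, 164.6, 103.4]
tcp_rot: [3.141, -0.0, 1.57]
contact_force: [-8.5, -2.6, 25.4]
opening: 0.002
grasp_force: 12.0
```

Call:
step_arm([
  {"claw": 0, "delta_pos": [0, 0, -10], "turn": 0},
  {"claw": 0, "delta_pos": [0, 0, -25], "turn": 0},
  {"claw": 0, "delta_pos": [2, -10, -30], "turn": 0},
  {"claw": 0, "delta_pos": [2, -10, -30], "turn": 0},
  {"claw": 0, "delta_pos": [2, -10, -20], "turn": 0},
  {"claw": 0, "delta_pos": [2, -10, 0], "turn": 0},
  {"claw": 0, "delta_pos": [0, 0, 0], "turn": 0},
  {"claw": 0, "delta_pos": [0, 0, 0], "turn": 0},
])

```text
clock: 5.02
eef_pos: [510.2, 172.5, 215.9]
tcp_rot: [-3.142, 0.0, 1.571]
contact_force: [-1.2, 0.2, -0.7]
opening: 0.004
grasp_force: 0.0
```

```bash
python3 - <<'E'
from h import *
import pickle
np.set_printoptions(precision=1,suppress=True)
D={n:grab(n) for n in('wrist','side')}
pickle.dump(D,open('D2.pkl','wb'))
W=D['wrist'];S=D['side']
print('cam',-np.array(W['R']).T@W['t'],'eye in wrist',proj(W,[511,172,96]),'tcp',sense()['eef_pos'])
s=cv2.resize(S['img'][95:185,240:360],(400,300),interpolation=cv2.INTER_CUBIC)
w=cv2.resize(W['img'],(400,300),interpolation=cv2.INTER_AREA)
x,y=proj(W,[511,172,96]).astype(int);x=min(max(x,80),560);y=min(max(y,60),420)
z=cv2.resize(W['img'][y-60:y+60,x-80:x+80],(400,300),interpolation=cv2.INTER_CUBIC);print('crop org',x-80,y-60)
cv2.imwrite('pics/c2.png',np.vstack([np.hstack([s,w]),np.hstack([z,z*0])])[:,:,::-1])
E
```

```text
cam [510.8 244.  350.5] eye in wrist [320.8 238.2] tcp [510.5 172.3 215.2]
crop org 240 178
```

View pics/c2.png

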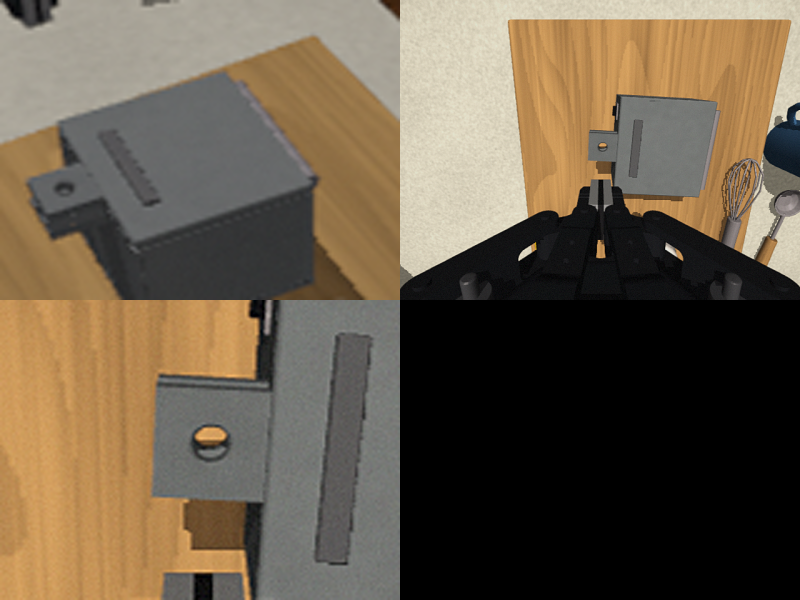

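The composite shows the lid lying flat and shut with the fingers off it. The upper hole is at (259.8,151.4) in the side view and (324.4,234.8) in the wrist view. Next I measure the hole and move to the pin.

```bash
python3 - <<'E'
from h import *
import pickle
np.set_printoptions(precision=1,suppress=True)
D=pickle.load(open('D2.pkl','rb'));W=D['wrist'];S=D['side'];C=pickle.load(open('D.pkl','rb'))
g=W['img'].astype(int)
# hole: circle by Hough near the estimate
gr=cv2.cvtColor(W['img'],cv2.COLOR_RGB2GRAY)[205:265,295:355]
print('hough',cv2.HoughCircles(cv2.resize(gr,None,fx=4,fy=4,interpolation=cv2.INTER_CUBIC),cv2.HOUGH_GRADIENT,1,40,param1=100,param2=15,minRadius=15,maxRadius=45)/4 )
print('wrist@96',plane(W,324.4,234.8,96),'side@96',plane(S,259.8,151.4,96),'tri',tri(ray(W,324.4,234.8),ray(S,259.8,151.4)))
# fingertip as check on wrist camera bias
print('tips proj',proj(W,[510.5,172.3,207.2]))
E
```

```text
hough [[[29.1 30.6  7.2]]]
wrist@96 [513.7 174.7  96. ] side@96 [513.6 173.2  96. ] tri [513.8 174.4  95. ]
tips proj [319.8 305.7]
```

Call:
step_arm([
  {"claw": 85, "delta_pos": [-39, 9, 0], "turn": 0},
  {"claw": 85, "delta_pos": [-39, 9, 0], "turn": 0},
  {"claw": 85, "delta_pos": [-39, 9, 0], "turn": 0},
  {"claw": 85, "delta_pos": [-39, 9, 0], "turn": 0},
  {"claw": 85, "delta_pos": [-39, 9, 0], "turn": 0},
  {"claw": 85, "delta_pos": [-39, 9, 0], "turn": 0},
  {"claw": 85, "delta_pos": [-39, 9, 0], "turn": 0},
  {"claw": 85, "delta_pos": [-37, 9, 0], "turn": 0},
])

```text
clock: 5.78
eef_pos: [582.6, -140.0, 214.9]
tcp_rot: [-3.14, -0.0, 1.57]
contact_force: [0.3, 0.7, -0.0]
opening: 0.995
grasp_force: 0.0
```

Call:
step_arm([
  {"claw": 85, "delta_pos": [0, 0, 0], "turn": 0},
  {"claw": 85, "delta_pos": [0, 0, 0], "turn": 0},
])

```text
clock: 5.95
eef_pos: [582.6, -139.7, 214.7]
tcp_rot: [-3.14, -0.0, 1.567]
contact_force: [-0.6, 0.1, -0.5]
opening: 0.992
grasp_force: 0.0
```

```bash
python3 - <<'E'
from h import *
np.set_printoptions(precision=1,suppress=True)
W=grab('wrist');print('tcp',sense()['eef_pos'])
import pickle;pickle.dump(W,open('W3.pkl','wb'))
x,y=proj(W,[583.5,-137.5,105]).astype(int);print(x,y)
x=min(max(x,80),560);y=min(max(y,60),420)
z=cv2.resize(W['img'][y-60:y+60,x-80:x+80],(800,600),interpolation=cv2.INTER_CUBIC);print('crop org',x-80,y-60)
cv2.imwrite('pics/c3.png',z[:,:,::-1])
E
```

```text
tcp [ 582.2 -138.2  214.8]
321 238
crop org 241 178
```

View pics/c3.png

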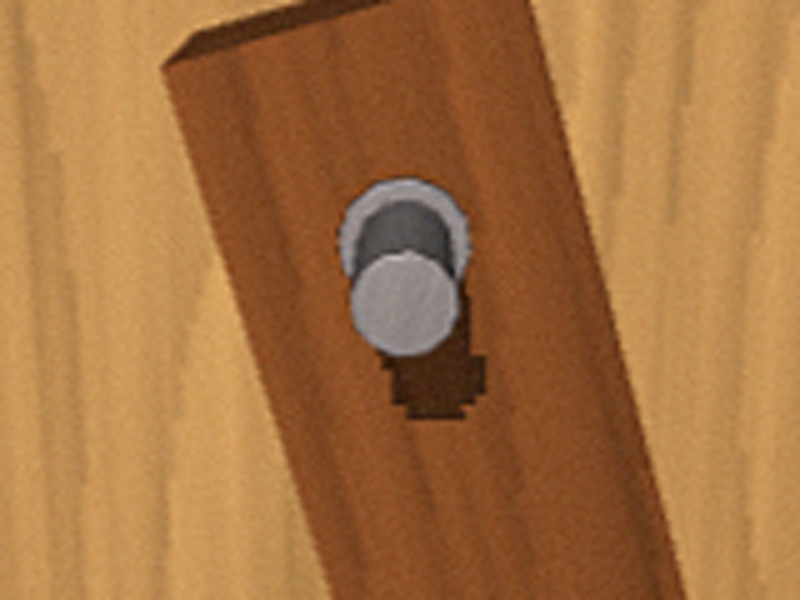

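The crop shows the pin upright: a round flat top at (322,238.6) in the wrist frame, above its collar ring. It fits the pin and lies within 2 mm of the TCP axis.

```bash
python3 - <<'E'
from h import *
import pickle
np.set_printoptions(precision=1,suppress=True)
W=pickle.load(open('W3.pkl','rb'))
print(plane(W,322,238.6,105),plane(W,241+405/5,178+242/5,69), sense()['eef_pos'],sense()['tcp_rot'])
E
```

```text
[ 584.  -137.5  105. ] [ 584.1 -137.4   69. ] [ 582.2 -138.2  214.8] [-3.1 -0.   1.6]
```

Call:
step_arm([
  {"claw": 85, "delta_pos": [0, 1, 20], "turn": 0},
  {"claw": 85, "delta_pos": [0, 0, 25], "turn": 0},
  {"claw": 85, "delta_pos": [0, 0, 25], "turn": 0},
  {"claw": 85, "delta_pos": [0, 0, 25], "turn": 0},
  {"claw": 85, "delta_pos": [0, 0, 20], "turn": 0},
  {"claw": 85, "delta_pos": [0, 0, 15], "turn": 0},
  {"claw": 85, "delta_pos": [0, 0, 4], "turn": 0},
  {"claw": 85, "delta_pos": [0, 0, 0], "turn": 0},
])

```text
clock: 6.67
eef_pos: [582.4, -136.0, 80.8]
tcp_rot: [-3.138, -0.001, 1.572]
contact_force: [0.8, 0.2, 0.5]
opening: 0.995
grasp_force: 0.0
```

Call:
step_arm([
  {"claw": 40, "delta_pos": [0, 0, 0], "turn": 0},
  {"claw": 25, "delta_pos": [0, 0, 0], "turn": 0},
  {"claw": 20, "delta_pos": [0, 0, 0], "turn": 0},
  {"claw": 10, "delta_pos": [0, 0, 0], "turn": 0},
  {"claw": 10, "delta_pos": [0, 0, 0], "turn": 0},
  {"claw": 10, "delta_pos": [0, 0, 0], "turn": 0},
  {"claw": 10, "delta_pos": [0, 0, 0], "turn": 0},
], force=40)

```text
clock: 7.25
eef_pos: [583.8, -137.5, 82.9]
tcp_rot: [3.141, 0.0, 1.571]
contact_force: [-2.3, -0.7, 4.8]
opening: 0.169
grasp_force: 38.9
```

Call:
step_arm([
  {"claw": 10, "delta_pos": [0, 0, -8], "turn": 0},
  {"claw": 10, "delta_pos": [0, 0, -12], "turn": 0},
  {"claw": 10, "delta_pos": [0, 0, -20], "turn": 0},
  {"claw": 10, "delta_pos": [0, 0, -25], "turn": 0},
  {"claw": 10, "delta_pos": [0, 0, -25], "turn": 0},
  {"claw": 10, "delta_pos": [0, 0, -20], "turn": 0},
  {"claw": 10, "delta_pos": [0, 0, 0], "turn": 0},
  {"claw": 10, "delta_pos": [0, 0, 0], "turn": 0},
])

```text
clock: 7.92
eef_pos: [584.4, -137.6, 194.2]
tcp_rot: [3.138, 0.001, 1.571]
contact_force: [-0.1, -0.0, -1.2]
opening: 0.174
grasp_force: 39.0
```

```bash
python3 - <<'E'
from h import *
np.set_printoptions(precision=2,suppress=True)
S=grab('side');W=grab('wrist');C=grab('scene')
s=sense();p=s['eef_pos'];print(p,s['tcp_rot'],s['opening'],s['grasp_force'])
o=[]
for d in(S,C):
    x,y=proj(d,p-[0,0,25]).astype(int);o.append(cv2.resize(d['img'][y-45:y+45,x-60:x+60],(400,300),interpolation=cv2.INTER_CUBIC));print(x-60,y-45)
o2=cv2.resize(W['img'],(400,300));x,y=proj(W,p).astype(int);print('w',x-60,y-45)
o3=cv2.resize(W['img'][y-45:y+45,x-60:x+60],(400,300))
cv2.imwrite('pics/c4.png',np.vstack([np.hstack(o),np.hstack([o2,o3])])[:,:,::-1])
import pickle;pickle.dump({'side':S,'scene':C,'wrist':W,'p':p},open('D4.pkl','wb'))
E
```

```text
[ 582.8  -137.24  191.38] [-3.14 -0.    1.57] 0.16988694338901583 39.007734060287476
327 175
198 169
w 257 267
```

View pics/c4.png

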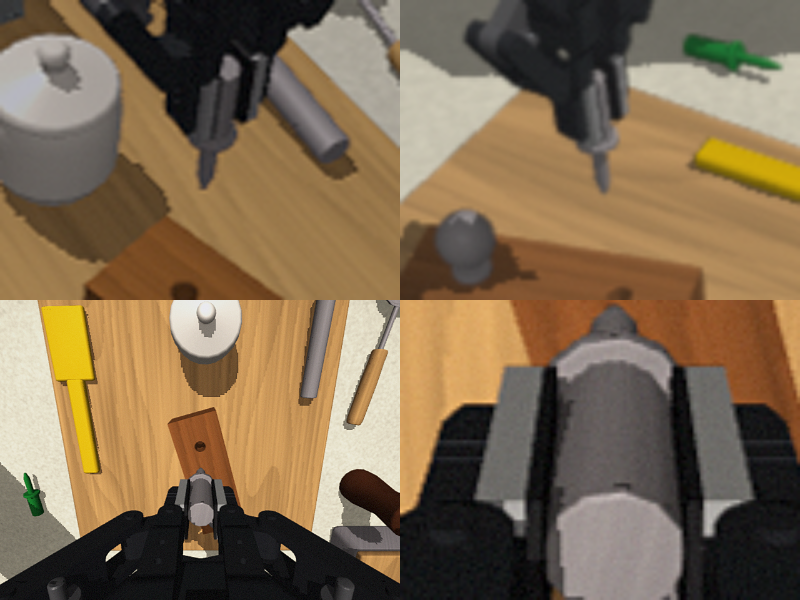

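The pin is held in the fingers with the tip free of the rest: tip at (388.5,231.4) in the side view and (258.9,226.6) in the scene view, top at (323,342) in the wrist view. The stopper is still in its socket.

```bash
python3 - <<'E'
from h import *
import pickle
np.set_printoptions(precision=1,suppress=True)
D=pickle.load(open('D4.pkl','rb'))
print('tip',tri(ray(D['side'],388.5,231.4),ray(D['scene'],258.9,226.6)))
for z in(210,213,216):print('top',plane(D['wrist'],323,342,z))
print('tcp',D['p'],sense()['eef_pos'])
E
```

```text
tip [ 585.9 -137.7  140.4]
top [ 585.  -139.8  210. ]
top [ 585.  -137.9  213. ]
top [ 585. -136.  216.]
tcp [ 582.8 -137.2  191.4] [ 582.8 -137.2  191.4]
```

Call:
step_arm([
  {"claw": 10, "delta_pos": [20, -5, 0], "turn": 0},
  {"claw": 10, "delta_pos": [37, -8, 0], "turn": 0},
  {"claw": 10, "delta_pos": [38, -9, 0], "turn": 0},
  {"claw": 10, "delta_pos": [38, -9, 0], "turn": 0},
  {"claw": 10, "delta_pos": [38, -9, 0], "turn": 0},
  {"claw": 10, "delta_pos": [38, -9, 0], "turn": 0},
  {"claw": 10, "delta_pos": [38, -9, 0], "turn": 0},
  {"claw": 10, "delta_pos": [37, -8, 0], "turn": 0},
])

```text
clock: 8.73
eef_pos: [515.9, 148.2, 191.1]
tcp_rot: [-3.139, 0.001, 1.571]
contact_force: [1.5, 0.5, -0.5]
opening: 0.173
grasp_force: 39.0
```

Call:
step_arm([
  {"claw": 10, "delta_pos": [18, -4, 0], "turn": 0},
  {"claw": 10, "delta_pos": [10, -1, 15], "turn": 0},
  {"claw": 10, "delta_pos": [0, 0, 15], "turn": 0},
  {"claw": 10, "delta_pos": [0, 0, 0], "turn": 0},
  {"claw": 10, "delta_pos": [0, 0, 0], "turn": 0},
  {"claw": 10, "delta_pos": [0, 0, 0], "turn": 0},
])

```text
clock: 9.23
eef_pos: [512.5, 174.2, 162.2]
tcp_rot: [-3.141, 0.0, 1.57]
contact_force: [0.3, -0.4, -1.2]
opening: 0.175
grasp_force: 39.0
```

```bash
python3 - <<'E'
from h import *
np.set_printoptions(precision=2,suppress=True)
S=grab('side');C=grab('scene');W=grab('wrist')
s=sense();p=s['eef_pos'];print(p,s['tcp_rot'])
o=[]
for d in(S,C):
    x,y=proj(d,[513,174,105]).astype(int);o.append(cv2.resize(d['img'][y-30:y+30,x-40:x+40],(400,300),interpolation=cv2.INTER_CUBIC));print(x-40,y-30)
x,y=proj(W,[513,174,105]).astype(int);print('w',x-40,y-30)
o3=cv2.resize(W['img'][y-30:y+30,x-40:x+40],(400,300))
cv2.imwrite('pics/c5.png',np.vstack([np.hstack(o),np.hstack([o3,o3*0])])[:,:,::-1])
import pickle;pickle.dump({'side':S,'scene':C,'wrist':W,'p':p},open('D5.pkl','wb'))
E
```

```text
[513.09 174.25 162.92] [ 3.14 -0.    1.57]
218 117
407 248
w 279 236
```

View pics/c5.png

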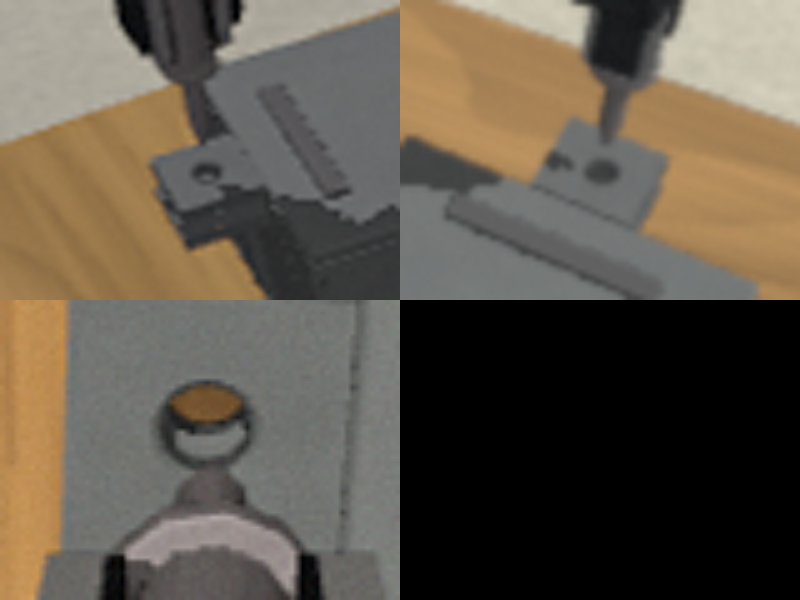

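Tip and hole are both visible: side tip (259.8,145), hole (259.4,151.6); scene tip (448.4,276.4), hole (447.4,282.4); wrist hole (320.4,261) with the shank at x≈321.

```bash
python3 - <<'E'
from h import *
import pickle
np.set_printoptions(precision=1,suppress=True)
D=pickle.load(open('D5.pkl','rb'));S,C,W=D['side'],D['scene'],D['wrist']
print('tip',tri(ray(S,259.8,145),ray(C,448.4,276.4)),'hole',tri(ray(S,259.4,151.6),ray(C,447.4,282.4)))
print('hole@96',plane(S,259.4,151.6,96),plane(C,447.4,282.4,96),plane(W,320.4,261,96))
print('tip@111',plane(S,259.8,145,111),plane(C,448.4,276.4,111))
for z in(108,111,114):print('tip w',plane(W,321,264+6,z))
E
```

```text
tip [515.2 174.  110.5] hole [513.1 174.7  94.8]
hole@96 [512.7 173.1  96. ] [513.9 175.   96. ] [513.6 174.5  96. ]
tip@111 [515.3 172.2 111. ] [514.7 174.5 111. ]
tip w [514.  173.3 108. ]
tip w [514.  174.4 111. ]
tip w [514.  175.6 114. ]
```

Call:
step_arm([
  {"claw": 10, "delta_pos": [0.5, -1, 0], "turn": 0},
  {"claw": 10, "delta_pos": [0, 0, 6], "turn": 0},
  {"claw": 10, "delta_pos": [0, 0, 6], "turn": 0},
  {"claw": 10, "delta_pos": [0, 0, 5], "turn": 0},
  {"claw": 10, "delta_pos": [0, 0, 4], "turn": 0},
  {"claw": 10, "delta_pos": [0, 0, 4], "turn": 0},
  {"claw": 10, "delta_pos": [0, 0, 0], "turn": 0},
])

```text
clock: 9.97
eef_pos: [511.1, 174.9, 136.2]
tcp_rot: [-3.14, 0.001, 1.571]
contact_force: [-0.6, 0.5, -0.9]
opening: 0.175
grasp_force: 39.0
```

Call:
step_arm([
  {"claw": 10, "delta_pos": [0, 0, 4], "turn": 0},
  {"claw": 10, "delta_pos": [0, 0, 4], "turn": 0},
  {"claw": 10, "delta_pos": [0, 0, 4], "turn": 0},
  {"claw": 10, "delta_pos": [0, 0, 4], "turn": 0},
  {"claw": 10, "delta_pos": [0, 0, 0], "turn": 0},
  {"claw": 10, "delta_pos": [0, 0, 0], "turn": 0},
])

```text
clock: 10.47
eef_pos: [511.4, 175.1, 121.0]
tcp_rot: [-3.141, 0.0, 1.571]
contact_force: [0.6, 0.7, -0.6]
opening: 0.173
grasp_force: 39.0
```

Sliding freely through both holes with about 8 mm left, so I go on until the collar touches.

Call:
step_arm([
  {"claw": 10, "delta_pos": [0, 0, 3], "turn": 0},
  {"claw": 10, "delta_pos": [0, 0, 2], "turn": 0},
  {"claw": 10, "delta_pos": [0, 0, 1.5], "turn": 0},
  {"claw": 10, "delta_pos": [0, 0, 0], "turn": 0},
  {"claw": 10, "delta_pos": [0, 0, 0], "turn": 0},
])

```text
clock: 10.88
eef_pos: [511.5, 175.1, 114.7]
tcp_rot: [-3.141, 0.0, 1.571]
contact_force: [0.5, -0.0, -0.1]
opening: 0.168
grasp_force: 39.0
```

Call:
step_arm([
  {"claw": 10, "delta_pos": [0, 0, 1], "turn": 0},
  {"claw": 10, "delta_pos": [0, 0, 1], "turn": 0},
  {"claw": 10, "delta_pos": [0, 0, 0], "turn": 0},
  {"claw": 10, "delta_pos": [0, 0, 0], "turn": 0},
])

```text
clock: 11.22
eef_pos: [511.7, 175.2, 113.5]
tcp_rot: [3.141, -0.0, 1.571]
contact_force: [-1.9, 0.1, 7.4]
opening: 0.174
grasp_force: 40.0
```

The collar is seated (7 N upward). Release and rise.

Call:
step_arm([
  {"claw": 22, "delta_pos": [0, 0, 0], "turn": 0},
  {"claw": 40, "delta_pos": [0, 0, 0], "turn": 0},
  {"claw": 50, "delta_pos": [0, 0, 0], "turn": 0},
  {"claw": 50, "delta_pos": [0, 0, -10], "turn": 0},
  {"claw": 50, "delta_pos": [0, 0, -30], "turn": 0},
  {"claw": 50, "delta_pos": [0, 0, -40], "turn": 0},
  {"claw": 50, "delta_pos": [0, 0, -20], "turn": 0},
  {"claw": 50, "delta_pos": [0, 0, 0], "turn": 0},
])

```text
clock: 11.88
eef_pos: [514.3, 176.0, 218.4]
tcp_rot: [3.134, -0.003, 1.571]
contact_force: [0.7, 0.5, 0.6]
opening: 0.584
grasp_force: 0.0
```

```bash
python3 - <<'E'
from h import *
S=grab('side');C=grab('scene');W=grab('wrist');o=[]
for d in(S,C,W):
    x,y=proj(d,[513,174,115]).astype(int);y=min(y,430);o.append(cv2.resize(d['img'][y-45:y+45,x-60:x+60],(400,300),interpolation=cv2.INTER_CUBIC));print(x-60,y-45)
cv2.imwrite('pics/c6.png',np.vstack([np.hstack(o[:2]),np.hstack([o[2],cv2.resize(S['img'],(400,300))])])[:,:,::-1])
print(sense()['eef_pos'],sense()['contact_force'])
E
```

```text
197 98
388 228
260 202
[511.22801301 174.99142282 212.7221336 ] [ 0.00427141 -0.76241293 -0.4501916 ]
```

View pics/c6.png

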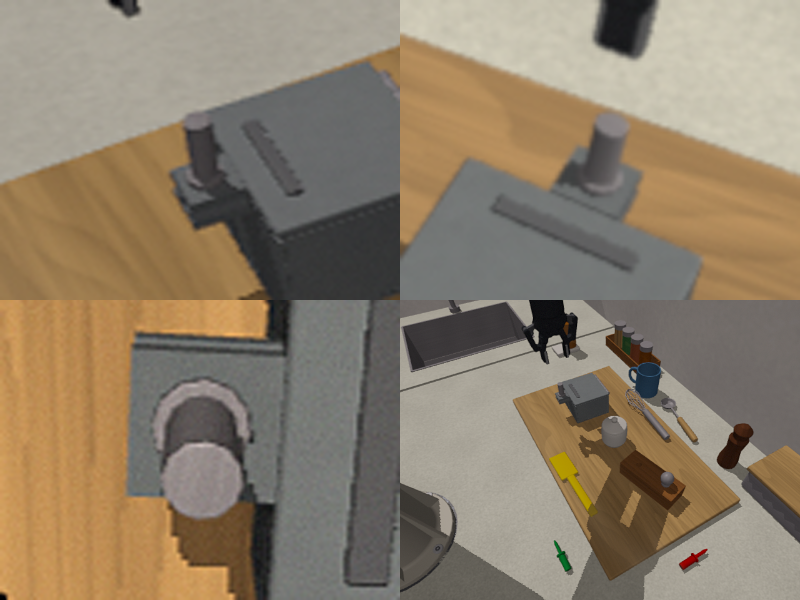

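The pin stands upright in the eyelets with its collar flush, at about (200,180) in the side crop. The lid is shut, the gripper is clear, and the stopper and bystanders are where they were.

```bash
python3 -c "
from rig import *
print(sign_off())"
```

```text
the job is handed in; nothing more can be done
None
```

The lid is latched shut and the pin stands in both eyelets with its collar seated on the upper one. The gripper is clear, the stopper and bystanders look undisturbed in the last pictures, and the job was handed in at about 12 s; the hand-in returned no verdict.

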